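# Hold the white target flush on the eye camera's sloping eyecup

## Task

Ready the eye camera for its white balance: lift the clear dust cover off the white target by the blue upright eye on its top, and hang it by that eye on the free front peg of the accessory stand, so that its clean inside stays off the bench. Then take the white target by its handle, tilt it to the slope of the camera's rubber eyecup and press its white underside on gently, centred and flush all round, so that the sprung cup gives a little and no room light gets in. Finish while holding it there, and leave the grey target and everything else on the bench where it is.

Things in the scene. Friction and masses are not known exactly. Their poses are not given: they have to be found in the camera images.
- cover_eye (a point): Centre of the 20 mm round hole in the blue upright eye plate on top of the clear dust cover. Plate: 36 mm wide (y), 6 mm thick (x, the hole's axis), from 28 mm below this point to 18 mm above it. z up. Below it the cover is an open-bottomed clear box 78 x 78 mm, 48 mm tall, 3 mm walls, its lower rim 76 mm below this point; 50 to 150 g.
- cover: The clear dust cover; origin at the centre of its open underside, axes as cover_eye. At the start it stands over the white target on the dock, inside a 4 mm high ridge.
- dock: Grey dock of the white target, 112 x 112 x 14 mm, fixed to the bench; origin at the centre of its underside, z up. The target stands loose on its top, under the cover.
- tile_center (a point): Centre (half-way up) of the white target: a square plate 62 x 62 x 10 mm, white ceramic below, black backing above, with a black handle on the middle of its back, 36 mm long (x), 14 mm thick (y), rising 30 mm; 40 mm tall in all, 90 to 180 g. This point is 20 mm above the white underside; z points from the white face to the handle. The cover clears it by 5 mm at the sides and top.
- tile: The white target itself; origin at the centre of its white underside, axes as tile_center.
- peg (a point): Point on the axis of the accessory stand's free peg, 50 mm in front of the post's axis, 22 mm in from the peg's tip, 184 mm above the bench. The peg is an 8 mm steel rod with an 11 mm black ball at its tip and rises 4 degrees to the tip. +x runs level along the peg from tip to post, z up. The post ends 214 mm above the bench.
- stand: Accessory stand, fixed to the bench: round grey foot 110 mm across and 14 mm high, steel post 12 mm thick; origin under the post, on the bench. The free peg points along its -x; a black occluder paddle hangs close behind the post (+x side) and belongs there.
- eyecup_rim (a point): Centre of the rim of the camera's round black rubber eyecup (rim 50 mm outside, 36 mm inside diameter). z is the outward normal of the rim's plane, the way the lens looks: up and leaning back towards the robot, 14 to 34 degrees from vertical, other in every start; y is level, x runs up the slope, away from the robot. It moves with the cup when that gives.
- head: The white camera head with its eyecup, 82 x 108 x 62 mm, tilted in the yoke and clamped there (it does not turn under ordinary pushing); origin on the tilt axis, 72 mm behind the centre of the rim along z; axes as eyecup_rim.
- camera: The camera's fixed white yoke and base, 190 x 170 mm, cheeks up to 115 mm high beside the head, 90 mm high tilt axis; origin under its middle, on the bench; its front (-x) faces the robot side.
- eyecup (a joint): How far the sprung eyecup is pressed in along the lens axis, m: 0 free, 0.006 fully in; it begins to give at about 2 N and is fully in at about 9 N. The rubber also yields in tilt: under a plate that is not quite true the rim tips by up to 8 degrees any way (about 0.25 N m per rad) and beds flat on it.
- grey_target: Bystander: a grey target of the same shape as the white one (grey face and handle), lying uncovered in front of the camera; origin at the centre of its underside.
- saline: Bystander: white bottle with a blue label and cap, 48 mm across, 130 mm tall; origin at its foot.
- strip_jar: Bystander: amber jar with an orange lid, 56 mm across, 70 mm tall; origin at its foot.
- penlight: Bystander: slim metal penlight, 130 mm long, 14 mm thick, lying along its x; origin under its middle.
- glove_box: Bystander: white and blue glove box, 120 x 230 x 75 mm; origin under its middle.
- wipes: Bystander: white and green wipes canister, 90 mm across, 170 mm tall; origin at its foot.
- lens_tray: Bystander: blue divided tray, 130 x 190 x 30 mm; origin under its middle.
- lens_cap: Bystander: black lens cap, 52 mm across, 12 mm high, in the blue tray; origin at its foot.
There are look-alikes about, which are no part of the job. What is shaped like the stand but yellow is not meant. There is more than one size of the cover; the job needs the smaller.

How it is judged (in metres and radians):
On the way, in this order (a step that is already met when the one before it is completed fails the run):
1. the dust cover hangs by its eye on the free peg, let go and at rest (x of cover_eye in the frame of peg between -0.018 and 0.02 m and y of cover_eye in the frame of peg between -0.009 and 0.009 m and z of cover_eye in the frame of peg between -0.014 and 0.003 m and angle between cover_eye's own z axis and vertical below 0.3 rad and contact force between cover and stand above 0.3 N and contact force between the fingers and cover below 0.1 N and linear speed of cover below 0.05 m/s), for 0.3 s.
2. the white target is held centred and flush on the eyecup, which is pressed in a little (angle between the z axis of tile_center and the z axis of eyecup_rim, either way round below 0.05 rad and angle between the z axis of tile_center and the z axis of head, either way round below 0.12 rad and x of tile_center in the frame of eyecup_rim between -0.009 and 0.009 m and y of tile_center in the frame of eyecup_rim between -0.009 and 0.009 m and z of tile_center in the frame of eyecup_rim between 0.017 and 0.0225 m and value of joint eyecup above 0.001 m and contact force between tile and head between 1.5 and 20 N and contact force between the fingers and tile above 2 N), for 0.5 s.
At the end, for the whole second after the job is handed in: Gripped white target on the eyecup rim: parallel to it within 0.05 rad and to the head's face within 0.12 rad, centred within 9 mm each way, cup in by over 1 mm, contact force 1.5 to 20 N. Dust cover let go, at rest, level within 0.3 rad, the peg through its eye (all of step 1 and all of step 2); the arm keeps its last pose, push and grip.
It fails at once if the white target is rammed against the camera (over 30 N) (contact force between tile and head above 30 N).
It fails at once if a bystander is moved by more than 30 mm (distance of any of grey_target, saline, strip_jar, penlight, glove_box, wipes, lens_tray, lens_cap from where it was at the start of the episode above 0.03 m).
It also fails if it takes over 70 s, if anything falls off the work surface, if the arm or the gripper's body presses on something with over 40 N, if the wrist force passes 120 N, or if a joint passes its speed limit or range.

## Robot

A 6-joint arm with a two-finger parallel gripper is mounted at the origin on the work surface. World frame = base frame: x ahead of the robot, y to its left, z up, the work surface at z = 0. Lengths are in mm, angles in rad, forces in N, time in s.
With the tool pointing down it reaches from about 400 to 925 mm from the base axis. Payload 12.5 kg.
Tool frame: the origin (TCP) lies at the very end of the fingers, on their centre line; the grasp point (between the pads) lies 19 mm behind it; z points along the fingers, y is the direction in which the jaws open and shut (so a half turn about z gives the same grasp; the last joint's range is limited). The gripper opens to 95 mm and grips with 3 to 60 N. Pads are 20 mm wide; open, the fingers measure 119 mm over their backs; the gripper's body (75 mm by 180 mm) begins 59 mm behind the grasp point.
Start: joints at [-1.383, 0.491, 1.559, -0, 1.092, -0.106], TCP at [181.018, -598.23, 214.661] pointing down, gripper open.
Joint ranges: [-3.1, 3.1], [-0.84, 2.19], [0.05, 2.79], [-1.13, 4.28], [0.06, 2.93], [-2.69, 2.69]. Speed limits (rad/s): [2.22, 2.22, 2.79, 3.14, 3.14, 3.14].

## Interface

Orientations are given as [roll, pitch, yaw] about the fixed x, y, z axes, in that order (R = Rz(yaw) Ry(pitch) Rx(roll)).
In Python, from cell import env gives the robot as it stands.
- The arm moves only by the shell command python3 -m pendant 'ROWS'. ROWS is JSON, a list that holds one entry, the list of rows, each a list of 5 numbers: the opening, from 0 (shut) to 1 (fully open), then the shift along the tool's x, y, z in m, then the turn about the tool's z in rad. A call has exactly 8 rows; each row is the pose to reach, as a shift and turn from the pose commanded when the call began, along the tool's axes at that moment; what a row does not reach only later rows make up. A row lasts 1/10 s, in which the tool goes at most 50 mm and 8.59 degrees, less where a joint would pass 70% of its speed; a pose out of reach is approached as far as the arm can. A call with a gripper value outside its range is refused whole. The fingers move at their own pace and stop on an object; the grip force is fixed at half the most. Time passes only in rows, so rows that repeat a pose let the fingers close, or fill a call up. It gives the time, the measured TCP pose, the force and the opening at its end, in the units of the state.
- env.state(): the state, without advancing time (a new reading comes with each control period).
- env.read_camera(name): name is "scene" or "top"; returns a dict with "image" (480x640x3 uint8, blue, green, red), "range_z" (480x640 float32, mm along the optical axis (not along the pixel's ray), 0 where there is no reading), "fx", "fy", "cx", "cy" (pixels), "rvec" (rotation vector, rad) and "tvec" (3), from world to camera coordinates, as OpenCV has them. Camera axes: x right, y down, z forward; pixel columns grow to the right and rows downward; lengths in mm; the calibration is good to about 2 mm. A picture is of the moment at which its call begins.
- env.job_done(): hands the job in, once; it reports no verdict.
The state is a dict: "t": time; "joints": joint angles; "qvel": joint speeds; "tau": joint torques, N m; "eef_pos": TCP position; "tcp_rot": TCP orientation; "ft_force": force on the tool from outside, world axes, zero at the start; "moment": the same for the moment, N m; "opening": opening from 0.0 (shut) to 1.0 (fully open).
Only numpy, scipy, OpenCV 4.12 (cv2) and the standard library are available. Lean on these libraries where they do the work, as an engineer would, in place of code of your own. Each camera call takes 0.05 s, during which the arm holds its last target. There are 200 camera calls.

## Working session

There is one attempt and no reset: what is moved stays moved. The work goes in short steps, Python scripts to look and compute and a shell command to move; the robot and the scene stay as the last step left them, time stands still between calls to the robot, and variables do not carry over. Pictures are saved under pics/ and viewed, about 8 in all and at most 12, crops included, and the job is handed in when it is done.

```bash
ls; mkdir -p pics; cat > h.py <<'E'
import numpy as np, cv2, pickle
from cell import env
from scipy.spatial.transform import Rotation as Ro
def cam(n):
    c=env.read_camera(n); pickle.dump(c,open(f'{n}.pkl','wb')); return c
def load(n): return pickle.load(open(f'{n}.pkl','rb'))
def world(c):
    v,u=np.mgrid[0:480,0:640]; z=c['range_z'].astype(float)
    p=np.stack([(u-c['cx'])/c['fx']*z,(v-c['cy'])/c['fy']*z,z],-1)
    R=cv2.Rodrigues(np.array(c['rvec'],float))[0]
    w=(p-np.array(c['tvec']).ravel())@R
    w[z==0]=np.nan; return w
def proj(c,P): return cv2.projectPoints(np.array(P,float).reshape(-1,3),np.array(c['rvec'],float),np.array(c['tvec'],float),np.array([[c['fx'],0,c['cx']],[0,c['fy'],c['cy']],[0,0,1.]]),None)[0].reshape(-1,2)
def ray(c,u,v,z):
    "world point on pixel ray at height z"
    R=cv2.Rodrigues(np.array(c['rvec'],float))[0];o=-R.T@np.array(c['tvec']).ravel()
    d=R.T@np.array([(u-c['cx'])/c['fx'],(v-c['cy'])/c['fy'],1]); return o+d*(z-o[2])/d[2]
def tool(P):
    "shift in tool axes to bring TCP to P (mm)"
    s=env.state(); R=Ro.from_euler('xyz',s['tcp_rot']).as_matrix(); return R.T@(np.array(P)-s['eef_pos'])/1000
E
python3 - <<'E'
from h import *
for n in('scene','top'):
    c=cam(n); cv2.imwrite(f'pics/{n}0.png',c['image'])
    R=cv2.Rodrigues(np.array(c['rvec'],float))[0]; print(n,c['fx'],(-R.T@np.array(c['tvec']).ravel()).round(),R[2].round(2))
print(env.state())
E
```

```text
pics
scene 578.3006852333201 [1762. -664. 1206.] [-0.72  0.36 -0.6 ]
top 545.6131190369708 [ 243.  -22. 1470.] [ 0.17  0.   -0.98]
{'t': 0.1, 'joints': array([-1.38264000e+00,  4.91485188e-01,  1.55938441e+00, -9.63136568e-07,
        1.09166402e+00, -1.05595379e-01]), 'qvel': array([-0.0006186 , -0.00135115, -0.00063852,  0.00038838, -0.0014121 ,
       -0.0014359 ]), 'tau': array([ 1.64351539e-03, -6.13623834e+01, -2.58606201e+01,  6.93341601e-02,
        4.69962310e-02, -5.99231180e-05]), 'eef_pos': array([ 180.95183729, -598.01953147,  214.13034277]), 'tcp_rot': array([-3.14065684e+00, -9.83269675e-05,  2.93752107e-01]), 'ft_force': array([-0.05569216,  0.34623277, -0.46550928]), 'moment': array([-0.01096048, -0.07066839, -0.028848  ]), 'opening': 1.001228802540638}
```

View pics/scene0.png

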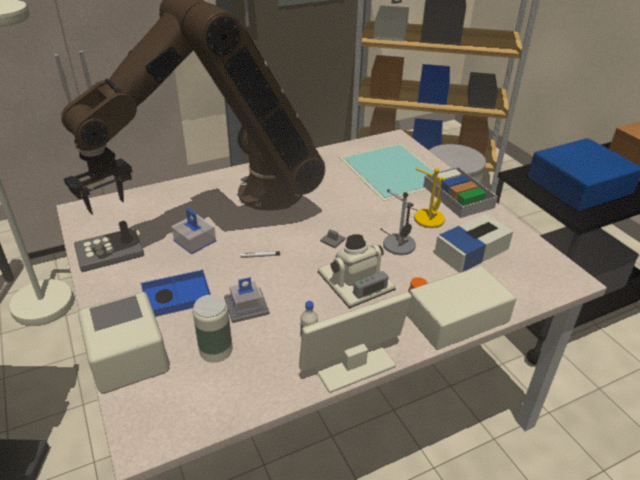

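View pics/top0.png

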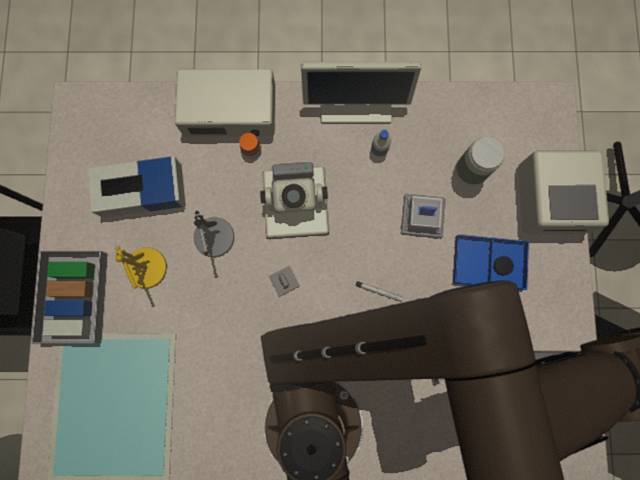

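The scene view shows two covers: A at (247,297), on a grey dock, and B at (193,230), straight on the bench. There are two stands: grey at (400,225) and yellow at (432,200). A and the grey stand fit the description. I'll check this in enlarged crops.

```bash
python3 - <<'E'
from h import *
s=load('scene');t=load('top')
def crop(c,u,v,w,h): return cv2.resize(c['image'][v:v+h,u:u+w],(400,300),interpolation=cv2.INTER_CUBIC)
m=np.vstack([np.hstack([crop(s,160,200,120,90).copy(),crop(s,210,260,80,60)]),np.hstack([crop(s,360,180,80,60+15)if 0 else crop(s,350,180,100,75),crop(t,185,200,80,60)])])
cv2.imwrite('pics/c1.png',m)
m=np.vstack([np.hstack([crop(t,395,185,60,45),crop(t,250,160,100,75)]),np.hstack([crop(s,310,225,100,75),crop(t,235,130,80,60)])])
cv2.imwrite('pics/c2.png',m)
for n,c in(('s',s),('t',t)):
    w=world(c);im=c['image'].astype(int)
    # blue eye pixels
    b=(im[...,0]>im[...,2]+40)&(w[...,2]>60)&(w[...,2]<130)
    k,l,st,ce=cv2.connectedComponentsWithStats(b.astype(np.uint8))
    for i in range(1,k):
        if st[i,4]>8:
            p=w[l==i]; print(n,st[i],np.nanmedian(p,0).round(),np.nanmin(p,0).round(),np.nanmax(p,0).round())
E
```

```text
s [ 535  139  105   56 3180] [ 488. 1132.  103.] [314. 990.  60.] [ 601. 1298.  116.]
s [186 208   9   9  32] [ 179. -348.  121.] [ 156. -357.  115.] [ 205. -340.  128.]
s [185 216  16  15  98] [ 189. -351.   70.] [ 150. -368.   60.] [ 210. -327.  104.]
s [441 227  44  27 561] [638. 414.  76.] [570. 365.  66.] [699. 469.  85.]
s [239 278  11   6  31] [ 555. -301.  107.] [ 550. -315.   94.] [ 559. -284.  113.]
s [238 284  15  10  92] [ 555. -301.   69.] [ 545. -321.   61.] [ 565. -277.   90.]
s [306 301   7   8  27] [ 747. -186.  127.] [ 731. -193.  120.] [ 756. -176.  130.]
t [380 130   8   8  29] [ 740. -183.  128.] [ 731. -194.  122.] [ 750. -175.  130.]
t [ 138  157   36   48 1403] [630. 412.  77.] [566. 365.  68.] [696. 465.  87.]
t [418 207   3   8  12] [ 553. -281.   66.] [ 541. -282.   62.] [ 560. -277.   79.]
t [423 206  14   4  40] [ 550. -302.  108.] [ 545. -316.   79.] [ 554. -284.  113.]
t [ 46 300  23  13  70] [305. 645.  62.] [287. 625.  60.] [317. 682.  67.]
t [ 72 300   5   6  11] [312. 611.  61.] [305. 606.  60.] [317. 617.  65.]
t [ 51 307   8   9  19] [292. 659.  62.] [279. 650.  60.] [299. 668.  66.]
t [ 46 312   6   3   9] [284. 675.  62.] [281. 668.  60.] [287. 680.  69.]
```

View pics/c1.png

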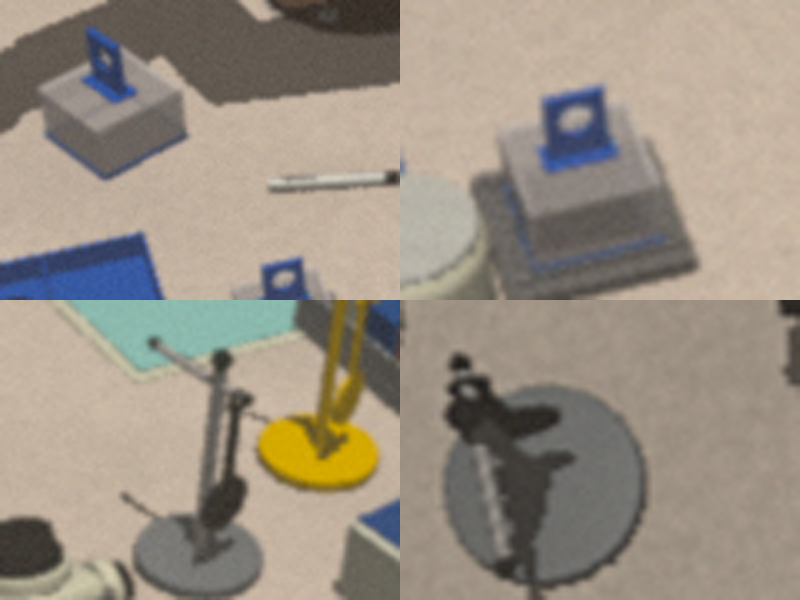

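View pics/c2.png

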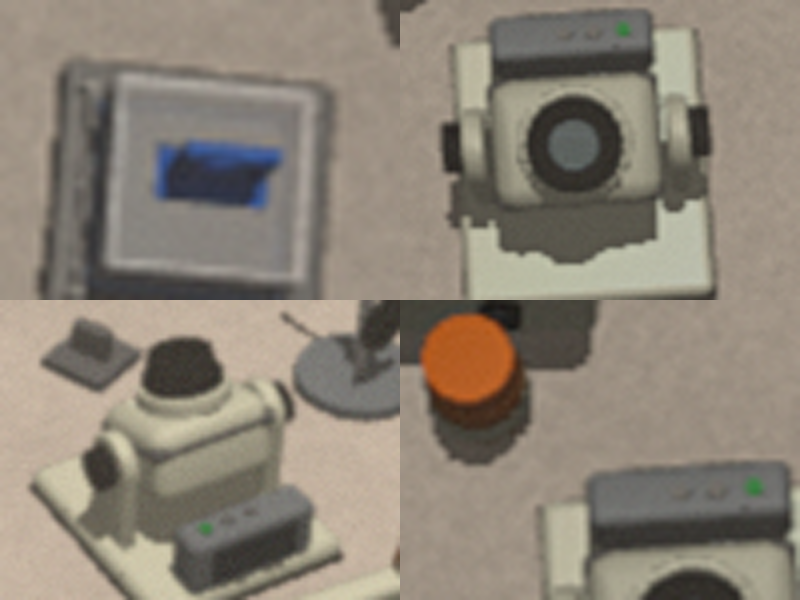

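The crops confirm it. Cover A (crop top right, eye at scene pixel ≈(245,285)) stands on a dock, and its eye top is about 110 mm up. Cover B stands on the bare bench with its eye top at about 125 mm, so it is the larger one. The grey stand's peg has its ball tip at scene ≈(388.8,190.8) and its post top at ≈(405.5,194.5). The eyecup centre is at top ≈(293.8,196).

The moves only turn about tool z, so I'll have to tilt the target in the grip by pressing its far edge on the dock.

```bash
python3 - <<'E'
from h import *
s=load('scene');t=load('top')
W={'s':world(s),'t':world(t)};C={'s':s,'t':t}
def box(w,lo,hi): return np.all((w>lo)&(w<hi),-1)
def rect(P): 
    r=cv2.minAreaRect(P[:,:2].astype(np.float32)); return [np.round(x,1) for x in r]
for n in'st':
    w=W[n]
    m=box(w,[450,-400,56],[660,-220,70]); print(n,'covertop',m.sum(),rect(w[m]),np.median(w[m],0).round(1))
    m=box(w,[450,-400,8],[660,-220,70]); print(n,'dock+cover',m.sum(),rect(w[m]))
    m=box(w,[450,-400,84],[660,-220,140]); print(n,'eye',m.sum(),rect(w[m]),w[m].mean(0).round(1),w[m][:,2].max())
    m=box(w,[400,60,8],[700,400,22])&0==0
    m=box(w,[400,120,6],[600,320,25]); print(n,'foot',m.sum(),cv2.minEnclosingCircle(w[m][:,:2].astype(np.float32)))
    m=box(w,[350,60,150],[700,400,240]); print(n,'peg',m.sum()); print(w[m][:60].round(0).tolist())
print('bench z',np.nanmedian(W['t'][280:320,200:250,2]),np.nanmedian(W['s'][300:320,270:290,2]))
print('tip',ray(s,388.75,190.75,186),'posttop',ray(s,405.5,193.5,212))
w=W['t'];print(w[196,294],w[210,294]);
print((w[180:214:3,294]).round(0).tolist())
print(t['image'][170:222:3,294].sum(1))
E
```

```text
s covertop 448 [array([ 554.2, -298.6]), array([78.9, 87.2]), np.float64(84.9)] [ 562.  -302.8   62.3]
s dock+cover 1198 [array([ 535.8, -303. ]), array([199.4, 144.1]), np.float64(14.3)]
s eye 71 [array([ 553.5, -299. ]), array([36.3, 16.3]), np.float64(86.8)] [ 553.9 -299.7  100.7] 113.06029625569862
s foot 504 ((503.8807678222656, 217.2185821533203), 127.46867370605469)
s peg 198
[[423.0, 250.0, 190.0], [428.0, 250.0, 193.0], [427.0, 254.0, 192.0], [421.0, 251.0, 185.0], [430.0, 253.0, 189.0], [423.0, 250.0, 182.0], [425.0, 253.0, 183.0], [427.0, 255.0, 183.0], [434.0, 255.0, 188.0], [434.0, 259.0, 186.0], [435.0, 250.0, 186.0], [441.0, 250.0, 189.0], [441.0, 254.0, 188.0], [443.0, 256.0, 188.0], [488.0, 271.0, 211.0], [495.0, 270.0, 215.0], [490.0, 278.0, 210.0], [440.0, 251.0, 184.0], [442.0, 254.0, 184.0], [450.0, 252.0, 190.0], [447.0, 258.0, 187.0], [443.0, 265.0, 182.0], [498.0, 260.0, 216.0], [496.0, 266.0, 213.0], [499.0, 267.0, 215.0], [499.0, 272.0, 213.0], [493.0, 280.0, 208.0], [441.0, 259.0, 179.0], [454.0, 253.0, 188.0], [455.0, 257.0, 187.0], [454.0, 261.0, 186.0], 
[... 2236 characters left out ...]
 155.0], [552.0, 64.0, 150.0], [552.0, 62.0, 151.0], [548.0, 61.0, 157.0], [526.0, 278.0, 186.0], [523.0, 280.0, 187.0], [523.0, 278.0, 188.0]]
bench z 0.4909100733056413 -0.0847104978579676
tip [429.039491  252.9624518 186.       ] posttop [499.234837   269.48313073 212.        ]
[570.65838796  44.60406132 145.49322804] [546.88275666  47.03155484  91.32362846]
[[617.0, 46.0, 127.0], [604.0, 45.0, 144.0], [591.0, 44.0, 165.0], [589.0, 45.0, 145.0], [581.0, 45.0, 145.0], [573.0, 45.0, 145.0], [566.0, 45.0, 142.0], [558.0, 45.0, 145.0], [549.0, 44.0, 151.0], [545.0, 45.0, 136.0], [547.0, 47.0, 91.0], [554.0, 50.0, 23.0]]
[338 246 163 335 482 137 143 284 291 285 279 141 136 243 241 257 248 251]
```

```bash
python3 - <<'E'
from h import *
from scipy.optimize import least_squares
s=load('scene');t=load('top')
W={'s':world(s),'t':world(t)};C={'s':s,'t':t}
def near(w,c,r,z0,z1): return (np.hypot(w[...,0]-c[0],w[...,1]-c[1])<r)&(w[...,2]>z0)&(w[...,2]<z1)
def rect(P): return [np.round(x,1) for x in cv2.minAreaRect(P[:,:2].astype(np.float32))]
for n in'st':
    w=W[n]; im=C[n]['image'].astype(int)
    P=w[near(w,(553,-300),62,57,68)]; print(n,'cover top',rect(P))
    P=w[near(w,(553,-300),85,8,18)]; print(n,'dock',len(P),rect(P))
    P=w[near(w,(553,-300),40,84,116)]; print(n,'eye',len(P),P.mean(0).round(1),np.ptp(P,0).round(1),rect(P))
    P=w[near(w,(500,269),70,9,19)]; print(n,'foot',len(P),cv2.minEnclosingCircle(P[:,:2].astype(np.float32)))
    P=w[near(w,(462,261),40,175,197)];P=P[(P[:,0]>420)&(P[:,0]<485)]
    vx,vy,x0,y0=cv2.fitLine(P[:,:2].astype(np.float32),cv2.DIST_HUBER,0,.01,.01).ravel(); print(n,'peg',len(P),np.degrees(np.arctan2(vy,vx)),x0,y0,P[:,2].mean(),'y at 450',y0+(450-x0)*vy/vx)
    P=w[near(w,(499,269),16,205,222)]; print(n,'posttop',P.mean(0).round(1))
    # camera base and head
    m=near(w,(571,45),30,146,180)&(im.sum(-1)<230); P=w[m]
    def f(p): # plane
        return P[:,2]-(p[0]+p[1]*(P[:,0]-570)+p[2]*(P[:,1]-45))
    r=least_squares(f,[155,.3,0],loss='soft_l1',f_scale=2).x; print(n,'rim',len(P),r.round(3),'slope',np.degrees(np.arctan(np.hypot(r[1],r[2]))),'dir',np.degrees(np.arctan2(r[2],r[1])))
    Q=P[abs(f(r))<4]; print('  circ',cv2.minEnclosingCircle(Q[:,:2].astype(np.float32)),rect(Q),Q.mean(0).round(1))
    P=w[near(w,(560,45),130,6,22)&(im.min(-1)>120)]; print(n,'base',len(P),rect(P))
    P=w[near(w,(600,45),60,85,145)&(im.min(-1)>110)]; print(n,'head',len(P),rect(P))
c=np.array([571,45]);m=near(W['t'],c,40,100,180); v,u=np.where(m); 
print([(a) for a in W['t'][178:214:2,294,:].round(0)[:,[0,2]].astype(int).tolist()])
print([(a) for a in W['t'][194,278:312:2,:].round(0)[:,[1,2]].astype(int).tolist()])
E
```

```text
s cover top [array([ 554.3, -298.5]), array([78.8, 87.2]), np.float64(84.8)]
s dock 381 [array([ 553.2, -299. ]), array([112.8, 119.7]), np.float64(83.3)]
s eye 71 [ 553.9 -299.7  100.7] [17.2 36.7 29. ] [array([ 553.5, -299. ]), array([36.3, 16.3]), np.float64(86.8)]
s foot 423 ((495.6329650878906, 267.2650451660156), 58.718910217285156)
s peg 39 11.779649 453.44275 258.64044 184.93519954170418 y at 450 257.9225
s posttop [497.6 268.9 210.6]
s rim 129 [ 1.53589e+02  1.83000e-01 -4.00000e-03] slope 10.38936006330397 dir -1.1628161304632783
  circ ((573.5987548828125, 46.89183807373047), 26.993379592895508) [array([575.6,  44.9]), array([47.1, 49.7]), np.float64(86.3)] [579.1  44.3 155.1]
s base 267 [array([568.9,  35.5]), array([252.5, 205.1]), np.float64(28.3)]
s head 632 [array([607.5,  41.5]), array([117.4,  85.4]), np.float64(69.1)]
t cover top [array([ 550.6, -299. ]), array([78.7, 80. ]), np.float64(84.4)]
t dock 513 [array([ 548.9, -292.9]), array([129.4, 142.5]), np.float64(5.8)]
t eye 62 [ 549.4 -298.4  102.7] [ 9.8 36.3 28.9] [array([ 550.2, -298.5]), array([36.9,  8. ]), n
[... 290 characters left out ...]
 circ ((569.0260009765625, 47.55974578857422), 25.395946502685547) [array([569. ,  47.7]), array([47.1, 47.3]), np.float64(88.9)] [565.5  47.8 156.8]
t base 656 [array([550.7,  44.3]), array([239.6, 258.6]), np.float64(5.9)]
t head 509 [array([587.1,  41.6]), array([ 70.6, 110.5]), np.float64(2.9)]
[[653, 18], [617, 127], [606, 146], [600, 150], [591, 165], [587, 162], [585, 148], [581, 145], [575, 148], [571, 145], [566, 142], [560, 145], [557, 138], [549, 151], [548, 135], [546, 121], [547, 91], [556, 26]]
[[86, 123], [81, 133], [75, 145], [69, 157], [65, 145], [60, 145], [55, 144], [49, 149], [45, 148], [40, 147], [35, 146], [29, 155], [24, 158], [20, 143], [15, 126], [10, 120], [5, 119]]
```

Cover A's centre is at about (552,-299) with yaw -5.4°. The peg point is at about (447,257.5,184) with yaw 13°. I'll grip the plate by its side edges so the hole stays free for the peg.

```bash
python3 -m pendant '[[[1,0.05,-0.02,0,0.1],[1,0.10,-0.04,0,0.2],[1,0.14,-0.06,0,0.3],[1,0.18,-0.075,0,0.387],[1,0.22,-0.09,0,0.387],[1,0.265,-0.107,0,0.387],[1,0.31,-0.125,0,0.387],[1,0.353,-0.143,0,0.387]]]'; python3 - <<'E'
from h import *
print(tool([552,-299,110]))
E
```

```text
t: 0.9
eef_pos: [478.8, -357.6, 214.4]
tcp_rot: [-3.141, 0.0, -0.093]
ft_force: [-0.0, -0.7, 0.4]
opening: 1.0
[ 0.06744251 -0.06512078  0.10442797]
```

```bash
python3 -m pendant '[[[1,0.034,-0.032,0.02,0],[1,0.0675,-0.065,0.04,0],[1,0.0675,-0.065,0.075,0],[1,0.0675,-0.065,0.1,0],[1,0.0675,-0.065,0.12,0],[1,0.0675,-0.065,0.135,0],[1,0.0675,-0.065,0.145,0],[1,0.0675,-0.065,0.145,0]]]'; python3 - <<'E'
from h import *
s=cam('scene');t=cam('top')
def crop(c,u,v,w,h): return cv2.resize(c['image'][v:v+h,u:u+w],(400,300),interpolation=cv2.INTER_CUBIC)
cv2.imwrite('pics/c3.png',np.hstack([crop(s,200,250,96,72),crop(t,380,175,96,72)]))
E
```

```text
t: 1.7
eef_pos: [550.3, -300.6, 68.6]
tcp_rot: [-3.141, 0.001, -0.093]
ft_force: [0.3, 0.2, 0.8]
opening: 1.004
```

View pics/c3.png

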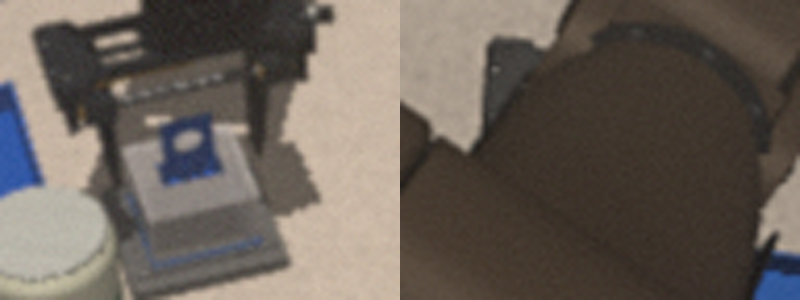

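The fingers straddle the blue plate in the scene crop (about (110,170) and (258,130), with the eye at (187,140)). I'll close, then lift straight up.

```bash
python3 -m pendant '[[[0,0,0,0,0],[0,0,0,0,0],[0,0,0,0,0],[0,0,0,0,0],[0,0,0,0,0],[0,0,0,0,0],[0,0,0,0,0],[0,0,0,0,0]]]';python3 -m pendant '[[[0,0,0,-0.01,0],[0,0,0,-0.025,0],[0,0,0,-0.045,0],[0,0,0,-0.065,0],[0,0,0,-0.085,0],[0,0,0,-0.105,0],[0,0,0,-0.115,0],[0,0,0,-0.115,0]]]'; python3 - <<'E'
from h import *
s=cam('scene');w=world(s);im=s['image'].astype(int)
m=(abs(w[...,0]-550)<40)&(abs(w[...,1]+300)<40)&(w[...,2]>150)&(w[...,2]<240)&(im[...,0]>im[...,2]+40)
P=w[m];print(len(P),P.mean(0),P.min(0),P.max(0))
cv2.imwrite('pics/c4.png',cv2.resize(s['image'][190:340,180:340],(640,600),interpolation=cv2.INTER_CUBIC))
E
```

```text
t: 2.6
eef_pos: [550.7, -300.6, 69.6]
tcp_rot: [-3.142, 0.0, -0.093]
ft_force: [-0.1, 1.1, 1.0]
opening: 0.39
t: 3.4
eef_pos: [551.2, -301.0, 186.7]
tcp_rot: [3.14, -0.003, -0.093]
ft_force: [-0.4, 0.4, -1.1]
opening: 0.374
33 [ 558.2950198  -299.29170723  186.71794972] [ 552.8180659  -314.30238561  179.70875108] [ 568.0010568  -286.93636862  196.73799097]
```

View pics/c4.png

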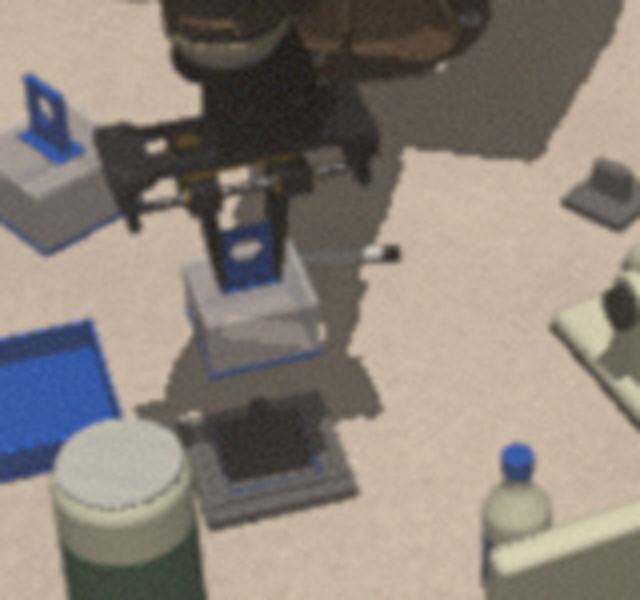

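The cover is held level. The target, with its black handle at about (260,405), stays on the dock. Next is the point in front of the peg.

```bash
python3 -m pendant '[[[0,-0.006,-0.015,0,0],[0,-0.018,-0.045,0,0],[0,-0.033,-0.085,0,-0.03],[0,-0.05,-0.127,0,-0.08],[0,-0.066,-0.17,0,-0.13],[0,-0.083,-0.212,0,-0.18],[0,-0.099,-0.255,0,-0.23],[0,-0.115,-0.297,0,-0.28]]]'; python3 - <<'E'
from h import *
print(tool([398,246,164]),0.227-env.state()['tcp_rot'][2])
E
```

```text
t: 4.25
eef_pos: [461.9, 7.9, 183.9]
tcp_rot: [-3.141, 0.002, 0.189]
ft_force: [1.2, 0.0, -2.0]
opening: 0.374
[-0.01808133 -0.24581982  0.02003916] 0.03819873415643618
```

```bash
python3 -m pendant '[[[0,-0.003,-0.04,0,-0.02],[0,-0.006,-0.08,0,-0.04],[0,-0.009,-0.12,0,-0.04],[0,-0.012,-0.16,0,-0.04],[0,-0.015,-0.2,0.005,-0.04],[0,-0.018,-0.23,0.01,-0.04],[0,-0.018,-0.24,0.015,-0.04],[0,-0.018,-0.246,0.02,-0.04]]]';  python3 -m pendant '[[[0,0,0,0,0],[0,0,0,0,0],[0,0,0,0,0],[0,0,0,0,0],[0,0,0,0,0],[0,0,0,0,0],[0,0,0,0,0],[0,0,0,0,0]]]'; python3 - <<'E'
from h import *
s=cam('scene');t=cam('top');w=world(s);im=s['image'].astype(int)
m=(abs(w[...,0]-400)<45)&(abs(w[...,1]-246)<45)&(w[...,2]>150)&(w[...,2]<215)&(im[...,0]>im[...,2]+40)
P=w[m];v,u=np.where(m);print(len(P),P.mean(0),P.min(0),P.max(0),u.min(),u.max(),v.min(),v.max())
cv2.imwrite('pics/c5.png',np.hstack([cv2.resize(s['image'][155:255,340:420],(480,600),interpolation=cv2.INTER_CUBIC),cv2.resize(t['image'][190:290,180:233],(318,600),interpolation=cv2.INTER_CUBIC)]))
for n,Q in(('eye(exp)',[399,246,185]),('tip',[429,253,186])): print(n,proj(s,Q))
E
```

```text
t: 5.05
eef_pos: [399.4, 244.7, 163.8]
tcp_rot: [3.141, 0.001, 0.229]
ft_force: [0.1, -0.0, -0.1]
opening: 0.378
t: 5.85
eef_pos: [400.5, 244.1, 164.6]
tcp_rot: [3.141, -0.0, 0.227]
ft_force: [0.9, -0.0, -1.1]
opening: 0.376
6 [405.05668513 258.75563028 160.98199642] [400.54864436 253.01501448 158.33141731] [410.62455786 265.17633449 162.30362613] 385 387 192 194
eye(exp) [[382.16672011 187.03042815]]
tip [[388.75349491 190.74148818]]
```

View pics/c5.png

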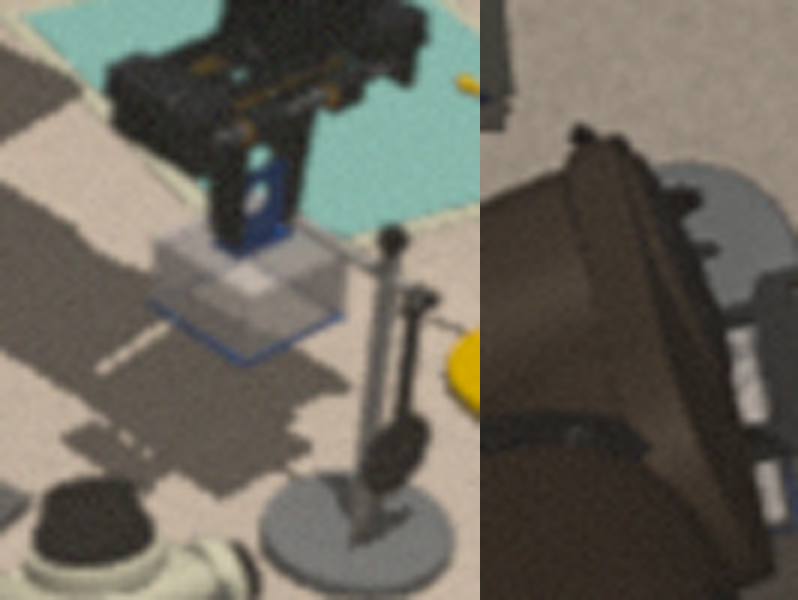

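The hole is at scene ≈(383,187.5), where I expect (382.3,187) for the eye, so the held cover is where I think it is. Next I'll correct sideways, then slide on.

```bash
python3 - <<'E'
from h import *
print(tool([446,257.3,163.5])); print(proj(load('scene'),[401.5,244.3,185.6]))
E
```

```text
[ 0.04732728 -0.00262076  0.001098  ]
[[382.12862728 187.35935226]]
```

```bash
python3 -m pendant '[[[0,0,-0.0026,0,0],[0,0.002,-0.0026,0,0],[0,0.010,-0.0026,0,0],[0,0.018,-0.0026,0,0],[0,0.026,-0.0026,0.0005,0],[0,0.034,-0.0026,0.001,0],[0,0.042,-0.0026,0.001,0],[0,0.047,-0.0026,0.001,0]]]'; python3 - <<'E'
from h import *
s=cam('scene')
cv2.imwrite('pics/c6.png',cv2.resize(s['image'][165:225,360:440],(800,600),interpolation=cv2.INTER_CUBIC))
st=env.state();print(st['eef_pos'],st['ft_force'],st['moment'])
p=st['eef_pos'];print(proj(s,[[p[0]+1,p[1],p[2]+21],[447,257.5,184]]))
E
```

```text
t: 6.75
eef_pos: [446.6, 257.3, 163.5]
tcp_rot: [3.141, -0.0, 0.227]
ft_force: [-0.1, 0.4, -0.6]
opening: 0.376
[446.97318926 257.43270818 163.47507492] [ 0.25118338 -0.13824115 -2.12070815] [-0.0349366   0.01098352 -0.04906565]
[[392.93272886 193.68600947]
 [392.77931327 193.65641635]]
```

View pics/c6.png

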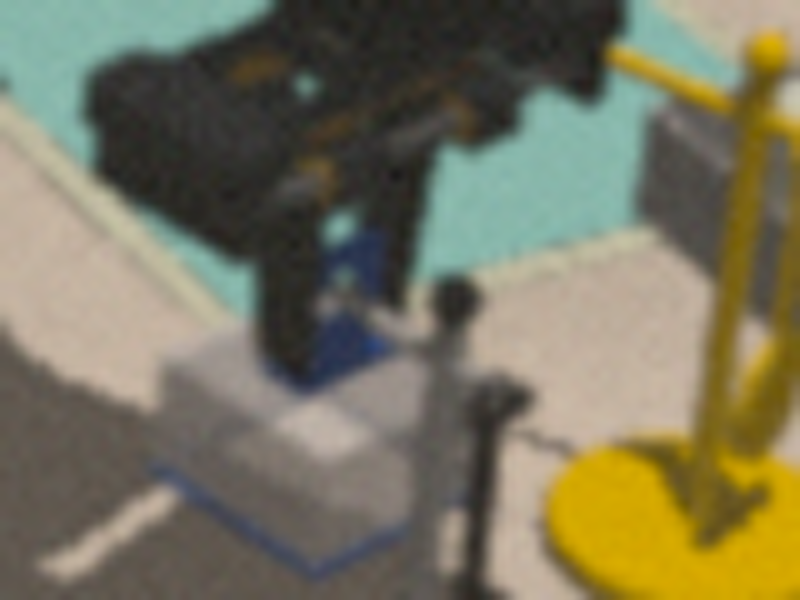

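The peg passes through the eye, from (430,345) to (325,300) in the crop, with open space above it at (345,272). I'll lower the cover until it rests.

```bash
python3 -m pendant '[[[0,0,0,0.002,0],[0,0,0,0.004,0],[0,0,0,0.005,0],[0,0,0,0.006,0],[0,0,0,0.0065,0],[0,0,0,0.007,0],[0,0,0,0.007,0],[0,0,0,0.007,0]]]'
```

```text
t: 7.6
eef_pos: [445.7, 257.2, 156.6]
tcp_rot: [3.141, -0.0, 0.227]
ft_force: [0.2, -0.2, -1.6]
opening: 0.38
```

```bash
python3 -m pendant '[[[0,0,0,0.001,0],[0,0,0,0.002,0],[0,0,0,0.003,0],[0,0,0,0.003,0],[0,0,0,0.003,0],[0,0,0,0.003,0],[0,0,0,0.003,0],[0,0,0,0.003,0]]]'
```

```text
t: 8.4
eef_pos: [446.0, 257.3, 155.7]
tcp_rot: [-3.141, -0.002, 0.227]
ft_force: [-6.7, -3.2, 25.3]
opening: 0.377
```

```bash
python3 -m pendant '[[[0,0,0,-0.001,0],[0,0,0,-0.002,0],[0,0,0,-0.002,0],[0.42,0,0,-0.002,0],[0.5,0,0,-0.002,0],[0.7,0,0,-0.002,0],[1,0,0,-0.002,0],[1,0,0,-0.002,0]]]';python3 -m pendant '[[[1,0,0,0,0],[1,0,0,0,0],[1,0,0,-0.01,0],[1,0,0,-0.02,0],[1,0,0,-0.04,0],[1,0,0,-0.065,0],[1,0,0,-0.09,0],[1,0,0,-0.1,0]]]'
python3 - <<'E'
from h import *
s=cam('scene')
cv2.imwrite('pics/c7.png',cv2.resize(s['image'][165:240,360:440],(640,600),interpolation=cv2.INTER_CUBIC))
print(tool([460,0,255]))
E
```

```text
t: 9.2
eef_pos: [445.7, 257.2, 155.5]
tcp_rot: [3.141, 0.0, 0.227]
ft_force: [0.5, 0.1, 0.7]
opening: 0.694
t: 10.0
eef_pos: [446.3, 257.5, 258.5]
tcp_rot: [-3.141, -0.004, 0.227]
ft_force: [0.2, -0.6, 0.3]
opening: 1.0
[-0.04472118  0.253991    0.0034255 ]
```

View pics/c7.png

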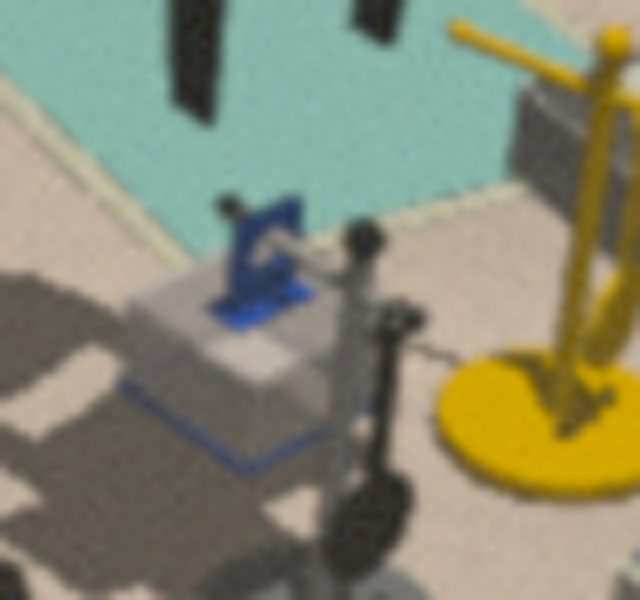

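The cover hangs on the peg: the eye is at (265,250) in the crop, with the ball tip in front of it at (230,205). I'll back away and measure the target and the head.

```bash
python3 -m pendant '[[[1,-0.04,0,0,0],[1,-0.05,0.02,0,0],[1,-0.05,0.06,0,0],[1,-0.05,0.1,0,0],[1,-0.05,0.14,0,0],[1,-0.05,0.14,0,0],[1,-0.05,0.14,0,0],[1,-0.05,0.14,0,0]]]'
python3 - <<'E'
from h import *
s=cam('scene');t=cam('top')
def near(w,c,r,z0,z1): return (np.hypot(w[...,0]-c[0],w[...,1]-c[1])<r)&(w[...,2]>z0)&(w[...,2]<z1)
def rect(P): return [np.round(x,1) for x in cv2.minAreaRect(P[:,:2].astype(np.float32))]
for n,c in(('s',s),('t',t)):
    w=world(c);g=c['image'].astype(int).sum(-1)
    P=w[near(w,(552,-299),50,19,32)&(g<170)];print(n,'plate',len(P),rect(P),P.mean(0))
    P=w[near(w,(552,-299),40,40,62)];print(n,'handle',len(P),rect(P),P.mean(0))
u,v=263,197;a=ray(t,263,197,92);b=ray(t,324.5,192.5,92);print('knobs',a,b,'x at y=46',a[0]+(46-a[1])*(b-a)[0]/(b-a)[1],'yaw',np.degrees(np.arctan2(-(a-b)[0],(a-b)[1])))
w=world(t);g=t['image'].astype(int).min(-1)
m=near(w,(585,46),48,105,160)&(g>90)&(np.hypot(w[...,0]-572,w[...,1]-46)>30);P=w[m];print('face',len(P))
from scipy.optimize import least_squares
f=lambda p:P[:,2]-p[0]-p[1]*(P[:,0]-585)-p[2]*(P[:,1]-46)
r=least_squares(f,[135,.3,0],loss='soft_l1',f_scale=1.5).x;print(r,np.degrees(np.arctan(r[1])),np.degrees(np.arctan2(r[2],r[1])), np.median(abs(f(r))))
crop=lambda c,u,v,w,h:cv2.resize(c['image'][v:v+h,u:u+w],(400,300),interpolation=cv2.INTER_CUBIC)
cv2.imwrite('pics/c8.png',np.vstack([np.hstack([crop(t,400,185,52,39),crop(t,256,160,76,57)]),np.hstack([crop(s,215,275,64,48),crop(s,320,225,72,54)])]))
E
```

```text
t: 10.85
eef_pos: [428.2, 110.1, 255.3]
tcp_rot: [-3.141, 0.001, 0.227]
ft_force: [-0.3, 0.4, -0.6]
opening: 1.002
s plate 84 [array([ 555.8, -301.5]), array([55.4, 61. ]), np.float64(80.2)] [ 557.44548074 -306.15598793   24.86743496]
s handle 60 [array([ 554.1, -300.6]), array([15. , 41.8]), np.float64(78.4)] [ 557.6499294  -301.44679285   51.27518709]
t plate 285 [array([ 547.7, -300.5]), array([61.8, 62.6]), np.float64(82.1)] [ 546.71591317 -304.0872387    24.69325127]
t handle 82 [array([ 549.1, -300.4]), array([14.7, 34.1]), np.float64(79.7)] [ 548.62062783 -299.30408092   52.13556971]
knobs [581.27358623 127.7263106   92.        ] [593.2233773 -31.8702453  92.       ] x at y=46 587.3928432002674 yaw 4.282030975775137
face 396
[1.23569326e+02 1.96869547e-01 8.45166516e-02] 11.137365907651946 23.233984132536293 4.120032647729644
```

View pics/c8.png

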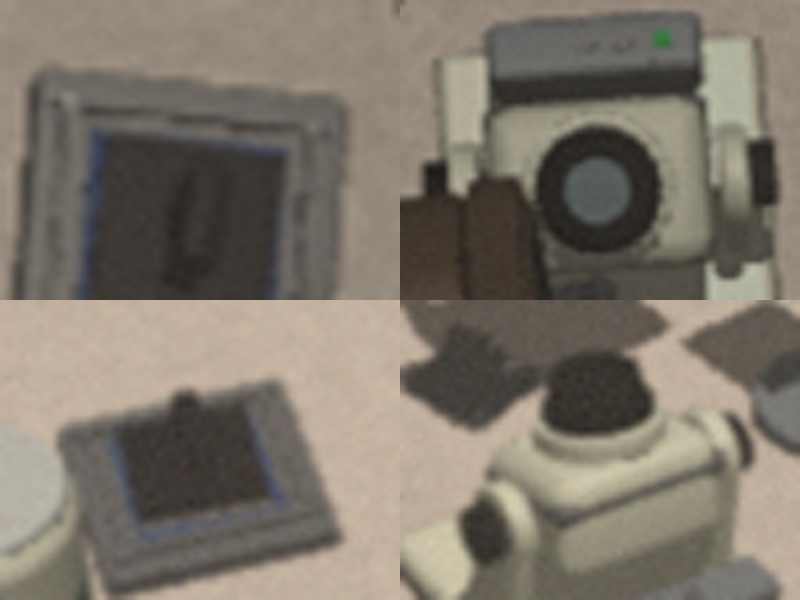

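The target is at ≈(551.5,-300.5) with yaw ≈-9.5°. I'll move above it and use averaged depth frames for the head tilt.

```bash
python3 -m pendant '[[[1,0.003,0.05,0,0.1],[1,0.006,0.1,0,0.2],[1,0.01,0.15,0,0.3],[1,0.013,0.2,0,0.393],[1,0.016,0.25,0.01,0.393],[1,0.019,0.3,0.02,0.393],[1,0.022,0.35,0.03,0.393],[1,0.026,0.4,0.055,0.393]]]'
cat > tilt.py <<'E'
from h import *
from scipy.optimize import least_squares
def avg(n,k):
    L=[cam(n) for _ in range(k)]; c=L[0]; z=np.array([a['range_z'] for a in L]); z[z==0]=np.nan
    c['range_z']=np.nan_to_num(np.nanmedian(z,0)); c['image']=np.mean([a['image'] for a in L],0).astype(np.uint8); pickle.dump(c,open(n+'avg.pkl','wb')); return c
yaw=np.radians(4); X=np.array([np.cos(yaw),np.sin(yaw),0]);Y=np.array([-np.sin(yaw),np.cos(yaw),0]);Z=np.array([0,0,1.])
A={}
for n in('scene','top'):
    c=avg(n,6);w=world(c);g=c['image'].astype(int).sum(-1)
    m=(np.hypot(w[...,0]-571,w[...,1]-46)<32)&(w[...,2]>143)&(w[...,2]<178)&(g<230)
    A[n]=w[m]
print({k:len(v) for k,v in A.items()})
def frame(th): return X*np.cos(th)+Z*np.sin(th), -X*np.sin(th)+Z*np.cos(th)
for th in np.radians([14,18,22,26,30,34]):
    xs,n=frame(th)
    for k,P in A.items():
        h=P@n; top=np.percentile(h,97); Q=P[h>top-5]  # near-rim points
        u=Q@xs;v=Q@Y
        print(round(np.degrees(th)),k,'n',len(Q),'h',top.round(1),'u',np.percentile(u,[2,98]).round(1),'v',np.percentile(v,[2,98]).round(1))
w=world(pickle.load(open('sceneavg.pkl','rb')))
P=w[264:273,350:372].reshape(-1,3);P=P[np.isfinite(P).all(1)]
c=np.median(P,0);P=P[np.linalg.norm(P-c,axis=1)<40];U,S,V=np.linalg.svd(P-P.mean(0));nn=V[2]*np.sign(V[2][0]);print('panel n',nn,S,c,np.degrees(np.arcsin(nn[2])),np.degrees(np.arctan2(nn[1],nn[0])))
t=pickle.load(open('topavg.pkl','rb'));w=world(t)
for v in range(180,212): print(v,(w[v,290:298].mean(0)).round(1),t['image'][v,292:296].mean().round())
E
python3 tilt.py
```

```text
t: 11.75
eef_pos: [542.5, -267.7, 205.2]
tcp_rot: [3.141, -0.002, -0.165]
ft_force: [0.9, -0.4, -0.2]
opening: 1.0
{'scene': 169, 'top': 231}
14 scene n 52 h 16.9 u [575.6 618.5] v [-16.1  27.6]
14 top n 142 h 19.1 u [568.5 615.3] v [-15.5  31.2]
18 scene n 57 h -25.6 u [573.4 617.9] v [-16.   27.5]
18 top n 154 h -22.7 u [568.2 614.9] v [-15.4  31.2]
22 scene n 55 h -66.9 u [569.2 613.3] v [-16.   27.5]
22 top n 132 h -63.2 u [565.  609.8] v [-15.5  31.3]
26 scene n 48 h -107.2 u [562.5 607. ] v [-16.2  27.6]
26 top n 85 h -102.5 u [559.1 598.1] v [-15.5  31.4]
30 scene n 36 h -146.9 u [552.1 585.9] v [-15.5  27.8]
30 top n 66 h -141.7 u [550.4 578.3] v [-13.4  29.5]
34 scene n 29 h -185.5 u [540.1 565.8] v [-15.4  27.7]
34 top n 56 h -179.7 u [539.1 559.8] v [-12.5  29.3]
panel n [0.98226709 0.04822737 0.18117807] [266.21395182  96.2054135   22.21574283] [631.8336953   39.76280943  89.16633873] 10.438386598010283 2.810852433126738
180 [617.4  47.2 125.9] 157.0
181 [612.5  46.8 133.9] 163.0
182 [607.6  46.3 142.2] 179.0
183 [605.   46.3 142.4] 139.0
184 [600.   45.8 151.4] 75.0
185 
[... 302 characters left out ...]
45.9 145.6] 104.0
196 [570.9  45.9 144.7] 104.0
197 [568.5  45.9 144. ] 104.0
198 [566.2  46.  142.7] 103.0
199 [563.7  45.9 142.5] 103.0
200 [561.4  46.  141.5] 105.0
201 [559.1  46.  140.2] 107.0
202 [556.6  46.  140.1] 76.0
203 [551.4  45.4 151.5] 51.0
204 [548.4  45.3 153.4] 47.0
205 [546.7  45.4 149.6] 48.0
206 [547.4  46.2 135.4] 44.0
207 [545.2  46.2 133.7] 46.0
208 [545.   46.7 123.3] 80.0
209 [543.8  47.  117.2] 86.0
210 [545.   47.9  99.7] 80.0
211 [557.3  51.3  31.5] 76.0tilt.py:5: RuntimeWarning: All-NaN slice encountered
  c['range_z']=np.nan_to_num(np.nanmedian(z,0)); c['image']=np.mean([a['image'] for a in L],0).astype(np.uint8); pickle.dump(c,open(n+'avg.pkl','wb')); return c
```

The lens glass and the rim both give a slope of about 18.5°, and the rim centre is at ≈(571,47,158.5). I'll grip the target's handle high up, with the TCP 18 mm above the white face.

```bash
python3 - <<'E'
from h import *
print(tool([551.5,-300.5,32]),env.state()['eef_pos'])
for n in('top',):
    w=world(pickle.load(open(n+'avg.pkl','rb')))
    P=w[192:201,289:299].reshape(-1,3); A=np.c_[P[:,:2],np.ones(len(P))]; r=np.linalg.lstsq(A,P[:,2],rcond=None)[0]; print('glass',np.degrees(np.arctan(np.hypot(*r[:2]))),np.degrees(np.arctan2(r[1],r[0])))
E
```

```text
[0.01562607 0.03278123 0.17343631] [ 541.3364761  -265.49235957  205.40733692]
glass 18.41576871245583 -3.529625580584039
```

```bash
python3 -m pendant '[[[1,0.015,0.032,0.03,0],[1,0.0155,0.0328,0.07,0],[1,0.0155,0.0328,0.11,0],[1,0.0155,0.0328,0.14,0],[1,0.0155,0.0328,0.16,0],[1,0.0155,0.0328,0.17,0],[1,0.0155,0.0328,0.1735,0],[1,0.0155,0.0328,0.1735,0]]]'; python3 -m pendant '[[[1,0,0,0,0],[0,0,0,0,0],[0,0,0,0,0],[0,0,0,0,0],[0,0,0,0,0],[0,0,0,0,0],[0,0,0,0,0],[0,0,0,0,0]]]'
```

```text
t: 13.15
eef_pos: [551.3, -301.1, 31.7]
tcp_rot: [3.141, -0.001, -0.166]
ft_force: [0.2, 1.8, 0.5]
opening: 1.001
t: 13.95
eef_pos: [551.0, -301.1, 31.2]
tcp_rot: [3.142, 0.0, -0.166]
ft_force: [0.7, -0.2, -1.4]
opening: 0.47
```

```bash
python3 -m pendant '[[[0,0,0,0,0],[0,0,0,0,0],[0,0,0,0,0],[0,0,0,-0.005,0],[0,0,0,-0.015,0],[0,0,0,-0.03,0],[0,0,0,-0.04,0],[0,0,0,-0.04,0]]]'; python3 - <<'E'
from h import *
# dock edge hold: tile centre so far edge overlaps dock near edge by 3 mm
d=np.array([np.cos(-.094),np.sin(-.094)]); P=np.array([551.5,-299])-d*(56+28)
print(P,tool([*P,75]))
E
```

```text
t: 14.75
eef_pos: [551.8, -301.5, 73.5]
tcp_rot: [3.14, -0.003, -0.166]
ft_force: [-0.3, -0.2, -1.0]
opening: 0.142
[ 467.87083882 -291.11562304] [-0.08445032  0.0036121  -0.00171273]
```

The fingers may have closed only after the lift began, so I'll check how the target sits.

```bash
python3 - <<'E'
from h import *
s=cam('scene');w=world(s);g=s['image'].astype(int).sum(-1)
m=(abs(w[...,0]-552)<38)&(abs(w[...,1]+300)<38)&(w[...,2]>8)&(w[...,2]<78)&(g<150)
P=w[m];print(len(P),np.histogram(P[:,2],bins=range(8,80,4)))
print(env.state()['eef_pos'],env.state()['opening'],env.state()['ft_force'])
E
```

```text
145 (array([ 0,  0,  0,  0,  0,  0,  0,  0,  0,  0,  0,  2, 18, 73, 35,  6,  9]), array([ 8, 12, 16, 20, 24, 28, 32, 36, 40, 44, 48, 52, 56, 60, 64, 68, 72,
       76]))
[ 551.37273506 -301.2965659    72.49162565] 0.14325838513561454 [-0.64026806  0.27421567 -0.73747406]
```

The white face is at z ≈52.5 with the TCP at 72.5, so the grip is 20 mm above the face and fine. Next I'll set the far edge over the near edge of the dock.

```bash
python3 -m pendant '[[[0,-0.02,0,0,-0.03],[0,-0.05,0.002,0,-0.072],[0,-0.084,0.0036,0,-0.072],[0,-0.084,0.0036,0.01,-0.072],[0,-0.084,0.0036,0.025,-0.072],[0,-0.084,0.0036,0.033,-0.072],[0,-0.084,0.0036,0.033,-0.072],[0,-0.084,0.0036,0.033,-0.072]]]';python3 -m pendant '[[[0,0,0,0.002,0],[0,0,0,0.003,0],[0,0,0,0.004,0],[0,0,0,0.005,0],[0,0,0,0.006,0],[0,0,0,0.007,0],[0,0,0,0.008,0],[0,0,0,0.008,0]]]'
```

```text
t: 15.6
eef_pos: [467.9, -290.7, 38.1]
tcp_rot: [-3.141, 0.0, -0.094]
ft_force: [0.7, -0.4, -1.5]
opening: 0.145
t: 16.4
eef_pos: [467.0, -290.7, 31.6]
tcp_rot: [3.141, 0.0, -0.094]
ft_force: [-8.7, 1.8, 16.8]
opening: 0.144
```

```bash
python3 -m pendant '[[[0,0,0,0.0005,0],[0,0,0,0.001,0],[0,0,0,0.0015,0],[0,0,0,0.002,0],[0,0,0,0.0025,0],[0,0,0,0.003,0],[0,0,0,0.0035,0],[0,0,0,0.0035,0]]]'; cat > tt.py <<'E'
from h import *
s=cam('scene');w=world(s);g=s['image'].astype(int).sum(-1);st=env.state();p=st['eef_pos']
print(p,st['ft_force'])
yaw=st['tcp_rot'][2];X=np.array([np.cos(yaw),np.sin(yaw),0]);Y=np.array([-np.sin(yaw),np.cos(yaw),0])
d=w-p;x=d@X;y=d@Y;z=d[...,2]
m=(x>-36)&(x<38)&(abs(y)<36)&(z>-35)&(z<15)&(g<190)&~((abs(x)<14)&(abs(y)<60)&(z>-6))
print(m.sum())
for a in range(-36,40,4):
    k=m&(x>=a)&(x<a+4)
    if k.sum()>2: print(a,k.sum(),np.percentile(z[k],[10,50,90]).round(1),np.percentile(y[k],[5,95]).round(0))
u,v=proj(s,p)[0].astype(int)
cv2.imwrite('pics/tilt_%03d.png'%int(st['t']*10),cv2.resize(s['image'][v-45:v+45,u-60:u+60],(800,600),interpolation=cv2.INTER_CUBIC))
E
python3 tt.py; ls pics
```

```text
t: 17.2
eef_pos: [466.8, -290.6, 28.2]
tcp_rot: [3.141, 0.001, -0.094]
ft_force: [-11.0, 2.7, 19.7]
opening: 0.147
[ 466.77491571 -290.58312596   28.14567328] [-10.77713295   1.81793403  19.56069812]
173
-32 5 [-17.5 -16.8 -14.9] [-25.  22.]
-24 7 [-16.  -12.9  -9.5] [-23.  29.]
-20 7 [-11.9  -9.7  -7. ] [-21.  27.]
-16 5 [-13.  -10.   -9.1] [-26.  14.]
-12 10 [-14.3 -10.   -7.8] [-26.  29.]
-8 9 [-11.8 -10.8  -7.8] [-28.  28.]
-4 6 [-10.9  -8.2  -6.6] [-14.  26.]
0 12 [-10.8  -9.   -6.7] [-23.  27.]
4 7 [-12.3  -9.1  -7.3] [-24.  28.]
8 9 [-12.1  -9.6  -7.6] [-25.  21.]
12 16 [-8.9 -6.3  7.7] [-27.  29.]
16 16 [-7.  -4.7  6.8] [-23.  26.]
20 14 [-6.8 -4.8  5.1] [-15.  15.]
24 22 [-6.3 -3.8  1.5] [-30.  25.]
28 14 [-6.6 -3.8 -2.1] [-28.  29.]
32 13 [-4.3 -2.  -0.9] [-24.  22.]
c1.png
c2.png
c3.png
c4.png
c5.png
c6.png
c7.png
c8.png
scene0.png
tilt_172.png
top0.png
```

It is pivoting at a steady ~20 N and is now about 11–13°. I'll go on.

```bash
python3 -m pendant '[[[0,0,0,0.0005,0],[0,0,0,0.001,0],[0,0,0,0.0015,0],[0,0,0,0.002,0],[0,0,0,0.0025,0],[0,0,0,0.003,0],[0,0,0,0.003,0],[0,0,0,0.003,0]]]'; cat >> tt.py <<'E'
from scipy.optimize import least_squares
xs,ys,zs=x[m],y[m],z[m]
for zz in (20,6):
    f=lambda q:zs-q[0]-q[1]*xs-q[2]*ys
    r=least_squares(f,[-9,.3,0],loss='soft_l1',f_scale=1.).x;print(r,np.degrees(np.arctan(r[1])))
    k=abs(f(r))<zz/3;xs,ys,zs=xs[k],ys[k],zs[k]
print(len(xs),r)
E
python3 tt.py
```

```text
t: 18.05
eef_pos: [466.8, -290.6, 25.1]
tcp_rot: [3.141, 0.001, -0.094]
ft_force: [-10.2, 1.2, 19.2]
opening: 0.143
[ 466.8130176  -290.6147722    25.14908313] [-10.53038277   1.90731367  18.91655336]
141
-28 7 [-16.9 -15.1 -13.1] [-24.  15.]
-24 4 [-15.  -11.9 -10.4] [-27.  28.]
-20 8 [-12.8 -12.1  -9.6] [-26.  21.]
-16 5 [-13.3 -11.6 -11.3] [-20.  28.]
-12 6 [-12.9 -11.   -8.5] [-27.  28.]
-8 8 [-11.   -8.9  -6.9] [-23.  20.]
-4 9 [-10.6  -9.2  -6.7] [-26.  29.]
4 9 [-9.3 -7.9 -7.2] [-28.  17.]
8 4 [-8.1 -7.9 -6.8] [-19.  20.]
12 17 [-6.8 -3.8  5.5] [-20.  17.]
16 17 [-6.3 -3.1  5.2] [-26.  20.]
20 13 [-5.7 -3.4 -1.8] [-21.  22.]
24 8 [-3.  -1.7  0.4] [-23.  28.]
28 14 [-3.1 -0.8  1.9] [-22.  23.]
32 7 [1.  2.6 3. ] [-27.  24.]
[-8.24601658e+00  2.59622031e-01  2.76116199e-03] 14.553929570542843
[-8.34998554e+00  2.54950467e-01  4.77328052e-03] 14.302887041405178
88 [-8.34998554e+00  2.54950467e-01  4.77328052e-03]
```

```bash
python3 -m pendant '[[[0,0,0,0.0005,0],[0,0,0,0.001,0],[0,0,0,0.0015,0],[0,0,0,0.002,0],[0,0,0,0.002,0],[0,0,0,0.002,0],[0,0,0,0.002,0],[0,0,0,0.002,0]]]';python3 -m pendant '[[[0,-0.001,0,-0.005,0],[0,-0.003,0,-0.02,0],[0,-0.003,0,-0.04,0],[0,-0.003,0,-0.08,0],[0,-0.003,0,-0.12,0],[0,-0.003,0,-0.15,0],[0,-0.003,0,-0.15,0],[0,-0.003,0,-0.15,0]]]'; python3 tt.py; ls pics|grep tilt
```

```text
t: 18.9
eef_pos: [466.9, -290.6, 24.3]
tcp_rot: [3.141, 0.0, -0.094]
ft_force: [-13.0, 3.6, 34.1]
opening: 0.144
t: 19.7
eef_pos: [464.5, -290.3, 172.4]
tcp_rot: [3.141, -0.001, -0.094]
ft_force: [0.4, -0.6, -1.1]
opening: 0.15
[ 464.18187549 -290.13055722  171.41296865] [ 0.5232028  -0.88406153 -1.30233639]
134
-24 7 [-14.7 -13.4 -11.6] [-18.  28.]
-20 8 [-13.6 -11.2  -8. ] [-25.  31.]
-16 5 [-12.6 -10.9  -9.7] [-22.  26.]
-12 7 [-11.2  -9.3  -7.7] [-27.  23.]
-8 6 [-9.4 -8.3 -6.8] [-27. -12.]
-4 4 [-8.2 -7.9 -7. ] [-12.  27.]
0 5 [-7.9 -6.9 -6.7] [-24.  15.]
4 4 [-8.1 -7.3 -6.6] [-25.   8.]
12 13 [-4.9 -3.   8.2] [-25.  18.]
16 23 [-3.1  0.8  9.5] [-21.  25.]
20 10 [-2.3 -0.7  0.2] [-28.  16.]
24 11 [-1.1  0.   1.2] [-15.  28.]
28 19 [-0.6  1.2  2.5] [-28.  26.]
32 9 [-0.1  0.8  3.4] [-18.  23.]
[-6.88189591e+00  2.71654925e-01 -6.58106642e-03] 15.19791574530646
[-7.02688192  0.26829219 -0.00813509] 15.018334542329152
95 [-7.02688192  0.26829219 -0.00813509]
tilt_172.png
tilt_181.png
tilt_197.png
```

```bash
python3 - <<'E'
from h import *
s=load('scene');p=env.state()['eef_pos'];yaw=-.094
X=np.array([np.cos(yaw),np.sin(yaw),0]);Y=np.array([-np.sin(yaw),np.cos(yaw),0]);Z=np.array([0,0,1.])
u,v=proj(s,p)[0].astype(int);k=8
im=cv2.resize(s['image'][v-32:v+38,u-45:u+45],None,fx=k,fy=k,interpolation=cv2.INTER_CUBIC);im=cv2.convertScaleAbs(im,alpha=1.8)
im2=im.copy()
for th,col in((12,(255,0,0)),(15.5,(0,255,0)),(19,(0,0,255))):
    t=np.radians(th);xs=X*np.cos(t)+Z*np.sin(t);n=-X*np.sin(t)+Z*np.cos(t)
    o=p+Z*-7.+0*n   # back plane point under TCP
    # tile axis passes through pivot ~ (0,0,+9): foot on back plane
    piv=p+Z*9; o=piv-n*((piv-o)@n)
    for h in(0,-10):
        c=[o+n*h+xs*a*31+Y*b*31 for a,b in((1,1),(1,-1),(-1,-1),(-1,1))]
        q=(proj(s,c)-[u-45,v-32]+.5)*k-.5
        cv2.polylines(im2,[q.round().astype(int)],True,col,1)
out=np.hstack([im[:,:],im2]);cv2.imwrite('pics/c9.png',cv2.resize(out,(800,int(800*out.shape[0]/out.shape[1]))) if 0 else np.vstack([im[100:400,:],im2[100:400,:]]))
E
```

```text
(no output)
```

View pics/c9.png

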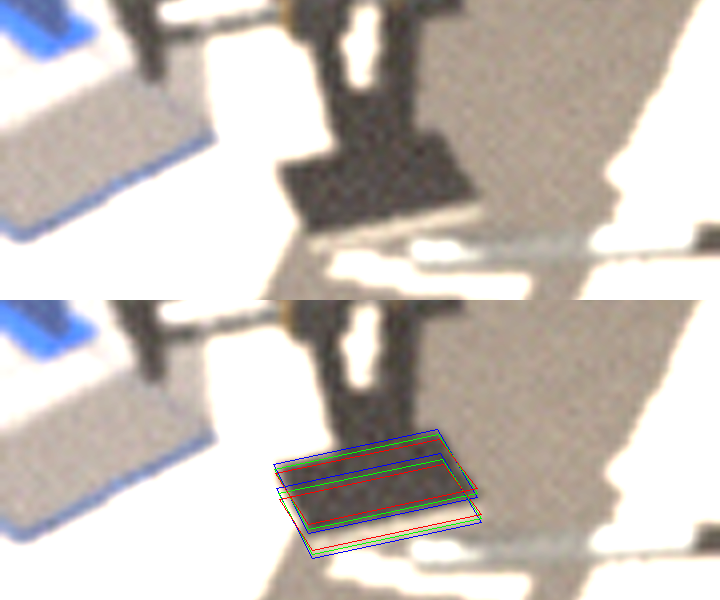

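In the overlay the black plate runs from (280,165) to (305,232), which matches about 13.5°. The near edge touched the bench and stopped the tilt. I'll add about 4.5° using the higher ridge of the dock.

```bash
python3 -m pendant '[[[0,0.0145,0,0.04,0],[0,0.0145,0,0.08,0],[0,0.0145,0,0.11,0],[0,0.0145,0,0.125,0],[0,0.0145,0,0.132,0],[0,0.0145,0,0.135,0],[0,0.0145,0,0.135,0],[0,0.0145,0,0.135,0]]]';python3 -m pendant '[[[0,0,0,0.0005,0],[0,0,0,0.001,0],[0,0,0,0.0015,0],[0,0,0,0.002,0],[0,0,0,0.0025,0],[0,0,0,0.003,0],[0,0,0,0.003,0],[0,0,0,0.003,0]]]'
```

```text
t: 20.55
eef_pos: [479.3, -292.0, 37.4]
tcp_rot: [3.141, -0.001, -0.094]
ft_force: [0.2, -0.2, -1.0]
opening: 0.145
t: 21.35
eef_pos: [479.0, -291.8, 33.8]
tcp_rot: [3.142, 0.0, -0.094]
ft_force: [0.4, 1.2, -1.3]
opening: 0.145
```

```bash
python3 -m pendant '[[[0,0,0,0.0005,0],[0,0,0,0.001,0],[0,0,0,0.0015,0],[0,0,0,0.0015,0],[0,0,0,0.0015,0],[0,0,0,0.0015,0],[0,0,0,0.0015,0],[0,0,0,0.0015,0]]]';python3 -m pendant '[[[0,0,0,0.0005,0],[0,0,0,0.001,0],[0,0,0,0.001,0],[0,0,0,0.001,0],[0,0,0,0.001,0],[0,0,0,0.001,0],[0,0,0,0.001,0],[0,0,0,0.001,0]]]'
```

```text
t: 22.15
eef_pos: [479.1, -291.8, 32.3]
tcp_rot: [3.141, -0.0, -0.094]
ft_force: [-0.0, -0.1, -1.0]
opening: 0.145
t: 22.95
eef_pos: [479.0, -291.8, 31.3]
tcp_rot: [3.141, -0.0, -0.094]
ft_force: [-0.1, 0.0, -1.2]
opening: 0.147
```

```bash
python3 -m pendant '[[[0,0,0,0.0005,0],[0,0,0,0.001,0],[0,0,0,0.0015,0],[0,0,0,0.0015,0],[0,0,0,0.0015,0],[0,0,0,0.0015,0],[0,0,0,0.0015,0],[0,0,0,0.0015,0]]]';python3 -m pendant '[[[0,0,0,0.0005,0],[0,0,0,0.001,0],[0,0,0,0.0015,0],[0,0,0,0.0015,0],[0,0,0,0.0015,0],[0,0,0,0.0015,0],[0,0,0,0.0015,0],[0,0,0,0.0015,0]]]'
```

```text
t: 23.75
eef_pos: [479.1, -291.8, 29.8]
tcp_rot: [3.141, -0.0, -0.094]
ft_force: [0.2, -0.9, -0.7]
opening: 0.141
t: 24.55
eef_pos: [479.1, -291.8, 28.9]
tcp_rot: [3.141, -0.001, -0.094]
ft_force: [-3.1, 1.2, 6.7]
opening: 0.148
```

```bash
python3 -m pendant '[[[0,0,0,0.0005,0],[0,0,0,0.001,0],[0,0,0,0.0015,0],[0,0,0,0.002,0],[0,0,0,0.0025,0],[0,0,0,0.0025,0],[0,0,0,0.0025,0],[0,0,0,0.0025,0]]]'; python3 tt.py | tail -3
```

```text
t: 25.35
eef_pos: [478.7, -291.8, 27.1]
tcp_rot: [3.141, -0.0, -0.094]
ft_force: [-6.9, 2.2, 17.9]
opening: 0.147
[-7.31385946  0.33007263 -0.024094  ] 18.26664240560461
[-7.44934018  0.32620076 -0.02350042] 18.06636551027795
84 [-7.44934018  0.32620076 -0.02350042]
```

```bash
python3 -m pendant '[[[0,0,0,0.0004,0],[0,0,0,0.0007,0],[0,0,0,0.0007,0],[0,0,0,0.0007,0],[0,0,0,0.0007,0],[0,0,0,0.0007,0],[0,0,0,0.0007,0],[0,0,0,0.0007,0]]]';python3 -m pendant '[[[0,-0.001,0,-0.005,0],[0,-0.003,0,-0.02,0],[0,-0.003,0,-0.06,0],[0,-0.003,0,-0.1,0],[0,-0.003,0,-0.15,0],[0,-0.003,0,-0.19,0],[0,-0.003,0,-0.2,0],[0,-0.003,0,-0.2,0]]]'; python3 tt.py | tail -3; python3 - <<'E'
from h import *
from scipy.optimize import least_squares
# image-based tilt: black plate silhouette vs model, bg subtraction by darkness
s=load('scene');p=env.state()['eef_pos'];yaw=env.state()['tcp_rot'][2]
X=np.array([np.cos(yaw),np.sin(yaw),0]);Y=np.array([-np.sin(yaw),np.cos(yaw),0]);Z=np.array([0,0,1.])
u,v=proj(s,p)[0].astype(int);k=8
im=cv2.convertScaleAbs(cv2.resize(s['image'][v-32:v+38,u-45:u+45],None,fx=k,fy=k,interpolation=cv2.INTER_CUBIC),alpha=1.8);im2=im.copy()
for th,col in((14,(255,0,0)),(17.5,(0,255,0)),(21,(0,0,255))):
    t=np.radians(th);xs=X*np.cos(t)+Z*np.sin(t);n=-X*np.sin(t)+Z*np.cos(t)
    o=p-7.2*Z;piv=p+Z*9;o=piv-n*((piv-o)@n)
    for h in(0,-10):
        q=(proj(s,[o+n*h+xs*a*31+Y*b*31 for a,b in((1,1),(1,-1),(-1,-1),(-1,1))])-[u-45,v-32]+.5)*k-.5
        cv2.polylines(im2,[q.round().astype(int)],True,col,1)
cv2.imwrite('pics/c10.png',np.vstack([im[130:430,:],im2[130:430,:]]))
E
```

```text
t: 26.2
eef_pos: [478.7, -291.8, 26.4]
tcp_rot: [3.141, -0.0, -0.094]
ft_force: [-7.8, 3.3, 19.9]
opening: 0.149
t: 27.0
eef_pos: [476.2, -291.6, 226.9]
tcp_rot: [3.14, -0.003, -0.094]
ft_force: [0.5, 0.4, -2.2]
opening: 0.144
[-5.23979835  0.31842602 -0.00544275] 17.662828571804866
[-5.34999173  0.31732109 -0.00669111] 17.60533068196464
84 [-5.34999173  0.31732109 -0.00669111]
```

View pics/c10.png

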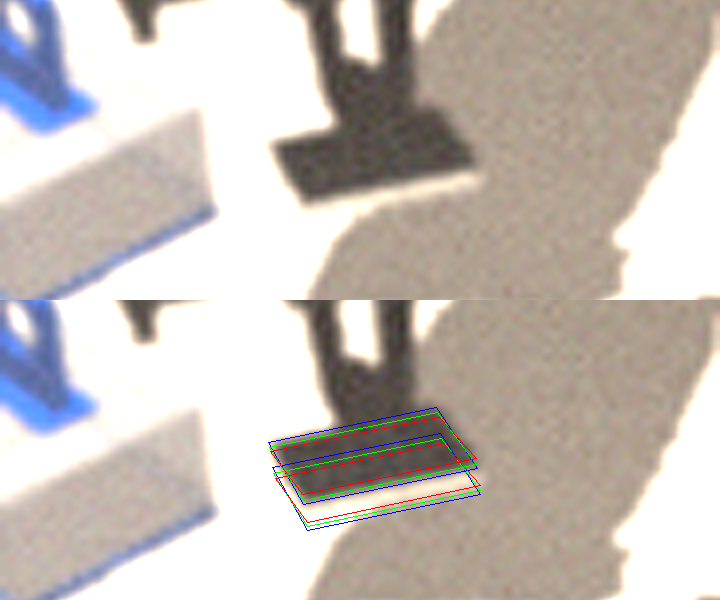

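The tilt is about 17° (depth 17.6°, outline about 16.5°). That is close enough to 18.4°, since the sprung rim beds in. I'll move to the approach point above the eyecup.

```bash
python3 -m pendant '[[[0,0.004,-0.03,0,0],[0,0.009,-0.07,0,-0.02],[0,0.015,-0.115,0,-0.06],[0,0.021,-0.16,0,-0.1],[0,0.027,-0.21,0,-0.149],[0,0.033,-0.26,0.004,-0.149],[0,0.039,-0.305,0.008,-0.149],[0,0.044,-0.343,0.012,-0.149]]]'; python3 -m pendant '[[[0,0,0,0,0],[0,0,0,0,0],[0,0,0,0,0],[0,0,0,0,0],[0,0,0,0,0],[0,0,0,0,0],[0,0,0,0,0],[0,0,0,0,0]]]';  sed -i 's/g<190/g<150/' tt.py; python3 tt.py; python3 - <<'E'
from h import *
print(tool([563.7,46.5,173]))
E
```

```text
t: 27.85
eef_pos: [551.4, 48.3, 210.7]
tcp_rot: [-3.141, 0.004, 0.056]
ft_force: [-0.6, -0.1, -1.4]
opening: 0.141
t: 28.65
eef_pos: [552.1, 45.7, 213.1]
tcp_rot: [3.142, -0.0, 0.054]
ft_force: [0.4, -0.4, -1.2]
opening: 0.144
[552.12786465  45.7050252  213.0949735 ] [-0.00950752  0.31694889 -0.75229818]
89
-20 4 [-14.7 -13.  -12. ] [-28.  -6.]
-16 4 [-13.2 -12.3 -11.7] [-30. -14.]
-12 5 [-11.   -9.   -7.1] [-19. -10.]
-8 6 [-10.2  -8.4  -7.7] [-28.  -8.]
-4 3 [-9.8 -9.4 -8.9] [-17.  -7.]
12 13 [-5.6 -1.3 10.4] [-23.  12.]
16 15 [-2.  -0.2  9.8] [-28.  17.]
20 8 [-1.2  0.5  3.1] [-29.  14.]
24 10 [0.6 1.8 3. ] [-30.  23.]
28 12 [0.2 2.2 4. ] [-21.  21.]
32 3 [4.4 4.6 4.8] [-31.   4.]
[-7.29187754  0.34495316 -0.02009351] 19.032036234253038
[-7.57968931  0.34391669 -0.0256787 ] 18.978948482582897
67 [-7.57968931  0.34391669 -0.0256787 ]
[ 0.01159324 -0.00016731  0.04009641]
```

```bash
python3 -m pendant '[[[0,0.002,0,0.006,0],[0,0.004,0,0.013,0],[0,0.006,0,0.02,0],[0,0.008,0,0.026,0],[0,0.009,0,0.031,0],[0,0.01,0,0.034,0],[0,0.01,0,0.034,0],[0,0.01,0,0.034,0]]]'; python3 -m pendant '[[[0,0.0003,0,0.001,0],[0,0.0006,0,0.002,0],[0,0.0009,0,0.003,0],[0,0.0009,0,0.003,0],[0,0.0009,0,0.003,0],[0,0.0009,0,0.003,0],[0,0.0009,0,0.003,0],[0,0.0009,0,0.003,0]]]'
```

```text
t: 29.5
eef_pos: [562.2, 46.4, 179.1]
tcp_rot: [3.141, -0.0, 0.055]
ft_force: [-0.4, -0.3, -0.2]
opening: 0.149
t: 30.3
eef_pos: [563.0, 46.4, 176.0]
tcp_rot: [3.141, 0.0, 0.055]
ft_force: [0.1, 0.2, -0.7]
opening: 0.144
```

```bash
python3 -m pendant '[[[0,0.0003,0,0.001,0],[0,0.0006,0,0.002,0],[0,0.0006,0,0.002,0],[0,0.0006,0,0.002,0],[0,0.0006,0,0.002,0],[0,0.0006,0,0.002,0],[0,0.0006,0,0.002,0],[0,0.0006,0,0.002,0]]]'; python3 -m pendant '[[[0,0.0003,0,0.001,0],[0,0.0003,0,0.001,0],[0,0.0003,0,0.001,0],[0,0.0003,0,0.001,0],[0,0.0003,0,0.001,0],[0,0.0003,0,0.001,0],[0,0.0003,0,0.001,0],[0,0.0003,0,0.001,0]]]'
```

```text
t: 31.1
eef_pos: [563.6, 46.5, 174.1]
tcp_rot: [3.142, -0.0, 0.055]
ft_force: [-0.2, -0.3, 0.5]
opening: 0.142
t: 31.9
eef_pos: [563.9, 46.5, 173.1]
tcp_rot: [3.141, -0.0, 0.055]
ft_force: [-0.6, 0.0, 1.2]
opening: 0.145
```

Contact begins at TCP z ≈173, as predicted. I'll press in about 3.5 mm.

```bash
python3 -m pendant '[[[0,0.0003,0,0.001,0],[0,0.0006,0,0.002,0],[0,0.0006,0,0.002,0],[0,0.0006,0,0.002,0],[0,0.0006,0,0.002,0],[0,0.0006,0,0.002,0],[0,0.0006,0,0.002,0],[0,0.0006,0,0.002,0]]]'; python3 -m pendant '[[[0,0.0003,0,0.001,0],[0,0.0005,0,0.0016,0],[0,0.0005,0,0.0016,0],[0,0.0005,0,0.0016,0],[0,0.0005,0,0.0016,0],[0,0.0005,0,0.0016,0],[0,0.0005,0,0.0016,0],[0,0.0005,0,0.0016,0]]]';python3 tt.py|tail -3; python3 - <<'E'
from h import *
f=[];m=[]
for _ in range(6):
    cam('scene'); s=env.state(); f.append(s['ft_force']); m.append(s['moment'])
print(np.mean(f,0),np.mean(m,0),s['eef_pos'],s['t'])
E
```

```text
t: 32.7
eef_pos: [564.5, 46.5, 171.1]
tcp_rot: [3.142, -0.0, 0.055]
ft_force: [-1.2, -0.4, 5.1]
opening: 0.146
t: 33.5
eef_pos: [565.0, 46.5, 169.6]
tcp_rot: [3.141, -0.0, 0.055]
ft_force: [-0.9, 0.1, 7.2]
opening: 0.144
[-5.78076642 -0.01047113  0.22455743] -0.5999296669199954
[-6.82137052  0.25854441  0.05677688] 14.496070293349339
44 [-6.82137052  0.25854441  0.05677688]
[-1.42215874  0.31799552  6.14306117] [0.1016752  0.27683287 0.00896847] [565.02597277  46.56289291 169.57431442] 33.85
```

```bash
python3 -m pendant '[[[0,-0.0002,0,-0.0006,0],[0,-0.0002,0,-0.0006,0],[0,-0.0002,0,-0.0006,0],[0,-0.0002,0,-0.0006,0],[0,-0.0002,0,-0.0006,0],[0,-0.0002,0,-0.0006,0],[0,-0.0002,0,-0.0006,0],[0,-0.0002,0,-0.0006,0]]]'; python3 - <<'E'
from h import *
L=[cam('scene') for _ in range(4)];c=L[0];c['range_z']=np.median([a['range_z'] for a in L],0)
im=np.mean([a['image'] for a in L],0);w=world(c);g=im.sum(-1);p=env.state()['eef_pos'];print(p,env.state()['ft_force'])
t=np.radians(18.4);yaw=.055;X=np.array([np.cos(yaw),np.sin(yaw),0]);Y=np.array([-np.sin(yaw),np.cos(yaw),0]);Z=np.array([0,0,1.])
xs=X*np.cos(t)+Z*np.sin(t);n=-X*np.sin(t)+Z*np.cos(t)
rim=np.array([571,47,158.5])
d=w-rim;a=d@xs;b=d@Y;h=d@n
m=(abs(a)<45)&(abs(b)<45)&(h>2)&(h<12)&(g<170)
print(m.sum(),'a',np.percentile(a[m],[1,3,97,99]).round(1),'b',np.percentile(b[m],[1,3,97,99]).round(1),'h',np.percentile(h[m],[10,50,90]).round(1))
for lo in range(-36,36,8):
    k=m&(a>=lo)&(a<lo+8)
    if k.sum()>3: print(lo,k.sum(),np.median(h[k]).round(1),b[k].min().round(0),b[k].max().round(0))
A=np.c_[a[m],b[m],np.ones(m.sum())];print(np.linalg.lstsq(A,h[m],rcond=None)[0])
# cover still on peg
mm=(abs(w[...,0]-446)<45)&(abs(w[...,1]-257)<45)&(w[...,2]>120)&(w[...,2]<215)&(im[...,0]>im[...,2]+40);P=w[mm];print('eye',mm.sum(),P.mean(0),P.max(0))
E
```

```text
t: 34.65
eef_pos: [564.8, 46.5, 170.1]
tcp_rot: [3.141, -0.0, 0.055]
ft_force: [-1.5, 0.7, 5.6]
opening: 0.144
[564.85044967  46.52946611 170.13352703] [-1.97080936  0.2405961   5.52209725]
128 a [-32.3 -26.3  29.3  30.9] b [-31.6 -30.8  22.8  24.7] h [4.1 6.2 7.9]
-28 14 6.6 -31.0 -6.0
-20 9 6.6 -29.0 -6.0
-12 10 6.5 -32.0 25.0
-4 13 6.6 -31.0 25.0
4 23 6.4 -30.0 23.0
12 28 5.9 -30.0 22.0
20 20 4.8 -27.0 27.0
28 8 5.8 -35.0 12.0
[-0.02228279  0.01488241  6.45288041]
eye 89 [450.19095478 255.61119863 168.70507473] [460.88871321 278.3756835  196.60311273]
```

The checks agree: the target is centred within about 3 mm and within about 0.02 rad of the slope, the cup is about 3.5 mm in at about 6.5 N, and the cover is still on the peg. I'll hand it in.

```bash
python3 -c "
from cell import env
print(env.job_done()); s=env.state(); print(s['t'],s['eef_pos'],s['ft_force'],s['opening'])"
```

```text
the job is handed in; nothing more can be done
None
the job is handed in; nothing more can be done
```

I handed the job in at about 35 s with both steps done as far as my checks show; no verdict is reported.

**Cover:** I lifted the smaller dust cover by its blue eye, hung it on the grey stand's free peg and let go. A picture showed the peg through the eye and the cover hanging free. A depth check just before hand-in still found the eye there.

**White target:** The moves cannot tilt the tool, so I turned the target in the grip by pressing its far edge on the dock. I then pressed it onto the eyecup and was still holding it at hand-in.

| Last check | Reading |
|---|---|
| Slope against the head (about 18.4°) | about 0.02 rad off |
| Centring | within about 3 mm |
| Cup pressed in | about 3.5 mm |
| Force on the cup | about 6–6.5 N |
| Grip | holding (opening 0.144 on the 14 mm handle) |

**Disagreements:**
- **Tilt:** Depth fits of the target's tilt ranged from 17.6° to 19°, and its outline in the picture gave about 16.5°. One rougher fit while pressed read 14.5° from few points.
- **Position:** The two cameras differed by about 3 mm in x, so I used the mean.
- **Bystanders:** I did not measure them again at the end. No move touched one as far as I could tell.

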